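# Clamp a glued block in the lever press

## Task

The wooden block in the small gluing press has fresh glue under it and must be clamped. Holding the press's flip lever upright, screw the axle in with it (clockwise from above) until the foot just bears snugly on the block, no tighter, then fold the lever all the way down onto its rest to lock the clamp, and let go. Leave the block in its nest and leave the glue bottle where it stands.

Things in the scene. Friction and masses are not known exactly. Their poses are not given: they have to be found in the camera images.
- axle: Upright steel clamp axle in the press's bridge. Origin: the lever's hinge pin, on the axle's axis, about 124 mm above the desk at the start. z up. x level: the way the lever folds; a small rest tab on the head points that way (tip 40 mm out, top 11 mm below the pin). y along the pin. Clockwise from above it sinks 2 mm per rad with its lever, several rad of travel, and stays where left.
- thread (a point): Where the axle enters the bridge's top, on its axis, 92 mm above the desk. Free turning takes about 0.1 N m; once the foot bears, about 0.008 N m more per newton of pressing. Snug is 15 to 35 N (0.12 to 0.27 N m over free turning); over 55 N with the lever upright is overtight. Read the moment at the end of a slow forward turn: after a quick stop the hand springs back and friction hides it.
- press: Gluing press fixed to the desk: plywood base 110 x 170 x 14 mm, grey steel bridge 30 x 136 mm along y, its top 88 mm up. Origin: centre of the base's underside. Under the bridge the axle carries a rubber-faced foot, 32 mm across, on a stiff spring (50 N/mm). 1 to 6 mm of air lie between foot and block at the start; the foot's setting (72 mm below the pin, give or take 1.3) is not measured: feel for it.
- lever (a joint): Flip lever on the axle's head: 0 = upright in line with the axle, 1.57 = folded down level onto its rest. Friction (0.15 N m) holds it where it is left. It is a cam: folding pushes the foot down 1.2 mm more and adds some 45 N to the snug pressing. Pushed 50 mm from the pin it takes 3 to 5 N.
- lever_mid (a point): Point in the middle of the lever's blade, 50 mm from the hinge pin; z along the lever away from the pin, y along the pin, x the way it folds. The blade is a steel bar 18 mm wide (x), 10 mm thick (y), straight from 17 to 70 mm from the pin, round end at 79 mm. Upright, it can be gripped from above across its 10 mm thickness.
- block: Loose brown wooden block, 45 x 75 x 35 mm high, lying in the nest of low rims on the press's base, under the foot. Origin: centre of its underside, 14 mm above the desk; its top is 49 mm above the desk. z up, y along its length, which runs along the bridge.
- glue_bottle: Bystander: plastic glue bottle, 38 x 66 mm, 167 mm tall, standing on the desk to the right of the press. Origin: centre of its underside.
Not all that is in view belongs to the job. Leave any turquoise look-alike of the press alone.

How it is judged:
By the outcome, as a careful person would: the job done as asked, in the order asked, and still so for the second after the job is handed in, with the robot touching nothing.
It also fails if it takes over 72 s, if anything falls off the work surface, if the arm or the gripper's body presses on something with over 40 N, if the wrist force passes 120 N, or if a joint passes its speed limit or range.

## Robot

A 6-joint arm with a two-finger parallel gripper is mounted at the origin on a cart in front of the work surface, level with it; the furniture and walls round the work are solid. World frame = base frame: x ahead of the robot, y to its left, z up, the work surface at z = 0. Lengths are in mm, angles in rad, forces in N, time in s.
With the tool pointing down it reaches from about 400 to 825 mm from the base axis. Payload 7 kg.
Tool frame: the origin (TCP) lies between the finger pads; the fingertips stand 14 mm ahead of it and the grasp point (between the pads) lies 5 mm behind it; z points along the fingers, y is the line along which they close (so a half turn about z gives the same grasp; the last joint's range is limited). The gripper opens to 88 mm and grips with 3 to 60 N. Pads are 19 mm wide; open, the fingers measure 130 mm over their backs; the gripper's body (78 mm by 193 mm) begins 47 mm behind the grasp point.
Start: joints at [1.538, 0.359, 0.012, 0, -1.224, -0.288], TCP at [212.853, 640.538, 240.561] pointing down, gripper open.
Joint ranges: [-3.07, 3.07], [-1.43, 2.12], [-1.02, 1.25], [-3.03, 1.67], [-3.05, -0], [-3.03, 3.03]. Speed limits (rad/s): [2.39, 2.39, 3.01, 3.14, 3.14, 3.14].

## Interface

Orientations are given as a rotation vector (axis times angle).
In Python, from bench import readout, optics, job gives the robot as it stands.
- The arm moves only by the shell command python3 -m inch 'ROWS' [FORCE]. ROWS is JSON, a list of rows, each a list of 7 numbers: the shift along the tool's x, y, z in units of 0.5 m (1.0 is 0.5 m), then the turn, a rotation vector about the tool's x, y, z in units of pi rad (1.0 is pi rad), then the opening in per cent of the stroke, from 0 (shut) to 100 (fully open). A call has 1 to 10 rows; each row is the pose to reach, as a shift and turn from the pose commanded when the call began, along the tool's axes at that moment, turning the shorter way round; what a row does not reach only later rows make up. A row lasts 1/8 s, in which the tool goes at most 62.5 mm and 10.7 degrees, less where a joint would pass 70% of its speed; a pose out of reach is approached as far as the arm can. A call with a number of a shift or a turn outside -1 to 1 is refused whole. A call with a gripper value outside its range is refused whole. The fingers move at their own pace and stop on an object; FORCE is the grip in N (left out, the last holds). Time passes only in rows, so rows that repeat a pose let the fingers close. It gives the time, the measured TCP pose, the force, the opening and the grip force at its end, in the units of the state.
- readout.observe(): the state, without advancing time (a new reading comes with each control period).
- optics.read_camera(name): name is "side" or "top" or "wrist"; returns the picture (384x512x3 uint8, red, green, blue); there is no depth.
- optics.get_calibration(name): a dict with "mtx" (3x3 intrinsics, pixels), "k1" (the pictures are not rectified: a ray, as slopes to the right and down, at radius r is drawn at 1 + k1 r^2 times it, then the intrinsics apply), "position" and "attitude" of the camera in the world; the wrist camera has in their place "tool_from_camera" (4x4, takes a point from camera to tool coordinates, whose origin is the TCP and whose axes are the flange's). Camera axes: x right, y down, z forward; pixel columns grow to the right and rows downward; lengths in mm; the calibration is good to about 2 mm. A picture is of the moment at which its call begins: read the wrist's pose just before it. get_calibration takes no time and is no camera call.
- job.sign_off(): hands the job in; it is judged then, once.
The state is a dict: "t": time; "joint_positions": joint angles; "joint_vel": joint speeds; "effort": joint torques, N m; "position": TCP position; "ee_rot": TCP orientation; "wrist_force": force on the tool from outside, world axes, zero at the start; "ft_torque": the same for the moment, N m; "width": finger opening in mm; "grip_force": force on a finger pad.
Only numpy, scipy, OpenCV 4.12 (cv2) and the standard library are available. Lean on these libraries where they do the work, as an engineer would, in place of code of your own. Each camera call takes 0.05 s, during which the arm holds its last target. There are 200 camera calls.

## Working session

There is one attempt and no reset: what is moved stays moved. The work goes in short steps, Python scripts to look and compute and a shell command to move; the robot and the scene stay as the last step left them, time stands still between calls to the robot, and variables do not carry over. Pictures are saved under pics/ and viewed, at most 10 in all, crops included, and the job is handed in when it is done.

```bash
mkdir -p pics; python3 - <<'E'
from bench import readout, optics
import cv2,numpy as np
print(readout.observe())
for n in("side","top","wrist"):
    cv2.imwrite(f"pics/{n}0.png",optics.read_camera(n)[:,:,::-1]); print(n,optics.get_calibration(n))
a=[cv2.imread(f"pics/{n}0.png") for n in("side","top")]
E
```

```text
{'t': 0.0, 'joint_positions': array([ 1.53811653e+00,  3.59379468e-01,  1.10993150e-02, -3.32203142e-04,
       -1.22412605e+00, -2.88096515e-01]), 'joint_vel': array([ 0.00013432,  0.00119604, -0.00147155, -0.00015047,  0.00262103,
        0.00071538]), 'effort': array([-1.12643229e-03, -5.82722211e+01,  2.93062431e+01,  6.99694186e+00,
        7.00664241e-03, -1.47305182e-04]), 'position': array([212.71536896, 640.12843176, 239.64832018]), 'ee_rot': array([ 3.09962755e+00, -5.01630684e-01, -1.64485173e-04]), 'wrist_force': array([-0.33861027, -0.17093925, -0.06160277]), 'ft_torque': array([-0.01723624,  0.00723064, -0.01749012]), 'grip_force': 0.0, 'width': 87.77911719167477}
side {'mtx': array([[438.26382027,   0.        , 262.07003123],
       [  0.        , 438.26382027, 190.42305718],
       [  0.        ,   0.        ,   1.        ]]), 'k1': -0.1571302864812461, 'position': array([ 78.37835376, 398.63238874, 650.61461307]), 'attitude': array([-0.74228833,  2.43235981, -1.34283638])}
top {'mtx': array([[370.31148527,   0.        , 250.44587873],
       [  0.        , 370.31148527, 188.25403704],
       [  0.        ,   0.        ,   1.        ]]), 'k1': -0.04164785592989678, 'position': array([ 352.82673833, -303.56636482, 1063.26399569]), 'attitude': array([-2.14127182,  2.10726272, -0.18696285])}
wrist {'mtx': array([[336.18516098,   0.        , 253.11208318],
       [  0.        , 336.18516098, 189.86469871],
       [  0.        ,   0.        ,   1.        ]]), 'k1': -0.08015773391903316, 'tool_from_camera': array([[-5.15212900e-04, -9.63402144e-01, -2.68059776e-01,
         7.21447373e+01],
       [ 9.99999865e-01, -5.15754550e-04, -6.83944158e-05,
         1.65620436e-01],
       [-7.23617223e-05, -2.68059775e-01,  9.63402279e-01,
        -1.44226045e+02],
       [ 0.00000000e+00,  0.00000000e+00,  0.00000000e+00,
         1.00000000e+00]])}
```

View pics/side0.png

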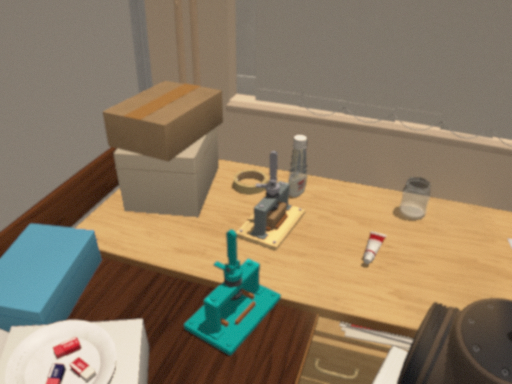

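View pics/top0.png

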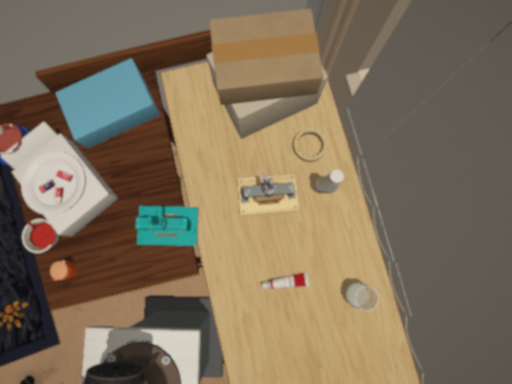

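The side view shows the grey press with its upright lever (tip about 273,155), the bottle behind it and the turquoise look-alike in front. The top view shows the press base at about (238..298, 175..215).

```bash
cat > h.py <<'E'
import numpy as np,cv2
from scipy.spatial.transform import Rotation as R
from bench import readout,optics
def cam(n,s=None):
    c=optics.get_calibration(n)
    if n=="wrist":
        s=s or readout.observe(); T=c["tool_from_camera"]; r=R.from_rotvec(s["ee_rot"]).as_matrix()
        return c,r@T[:3,:3],s["position"]+r@T[:3,3]
    return c,R.from_rotvec(c["attitude"]).as_matrix(),np.array(c["position"])
def ray(C,p):
    c,A,o=C;K=c["mtx"];d=np.array([(p[0]-K[0,2])/K[0,0],(p[1]-K[1,2])/K[1,1]]);u=d.copy()
    for _ in range(20): u=d/(1+c["k1"]*(u@u))
    v=A@np.array([*u,1]);return o,v/np.linalg.norm(v)
def plane(C,p,z):
    o,v=ray(C,p);return o+v*(z-o[2])/v[2]
def proj(C,P):
    c,A,o=C;q=A.T@(np.array(P)-o);u=q[:2]/q[2];u=u*(1+c["k1"]*(u@u));return c["mtx"][:2,:2]@u+c["mtx"][:2,2]
def tri(rs):
    M=0;b=0
    for o,v in rs:
        Q=np.eye(3)-np.outer(v,v);M=M+Q;b=b+Q@o
    return np.linalg.solve(M,b)
E
python3 - <<'E'
from h import *
T=cam("top");S=cam("side")
for p in[(238,178),(296,175),(298,213),(241,215)]:print("base",plane(T,p,14).round())
print("tcp px",proj(T,(213,640,240)),proj(S,(213,640,240)),proj(T,(0,0,0)))
print("levertip",plane(S,(273,153),200).round(),tri([ray(S,(273,153)),ray(T,(262,179))]).round())
for n,a,b in(("top",(200,90),(400,240)),("side",(210,110),(340,270))):
    i=cv2.imread(f"pics/{n}0.png")[a[1]:b[1],a[0]:b[0]];i=cv2.resize(i,None,fx=4,fy=4,interpolation=cv2.INTER_CUBIC);i=i[:600,:800]
    cv2.imwrite(f"pics/{n}c.png",i)
E
```

```text
base [ 574. -260.   14.]
base [ 586. -428.   14.]
base [ 475. -433.   14.]
base [ 467. -271.   14.]
tcp px [-162.56845341  307.03635504] [ 2204.91592778 -2989.94395787] [137.49994265 385.70627855]
levertip [ 529. -339.  200.] [ 527. -327.  207.]
```

View pics/topc.png

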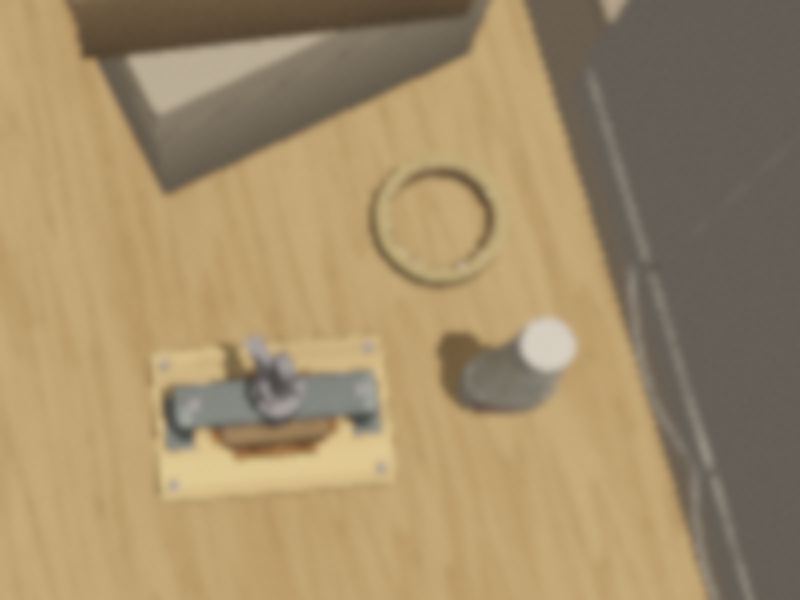

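View pics/sidec.png

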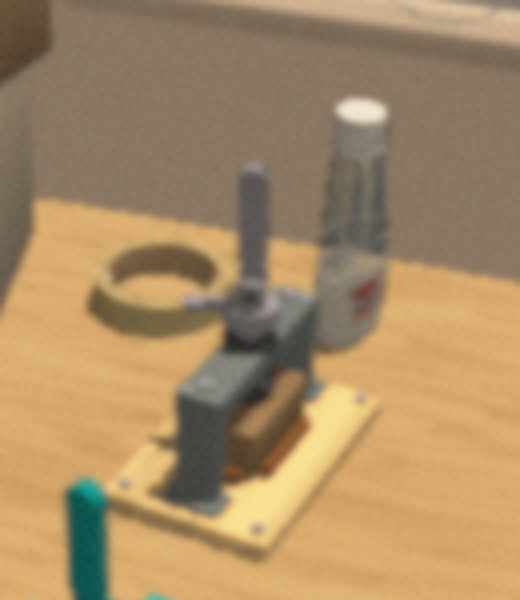

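```bash
cat >> h.py <<'E'
def move(target,yaw=None,s=None):
    "shift (units) and turn (units) from the present pose, tool axes"
    s=s or readout.observe();r=R.from_rotvec(s["ee_rot"])
    d=r.inv().apply(np.array(target)-s["position"])/500
    if yaw is None: return d.round(4)
    g=R.from_matrix(np.array([[np.cos(yaw),np.sin(yaw),0],[np.sin(yaw),-np.cos(yaw),0],[0,0,-1.]]))
    return d.round(4),((r.inv()*g).as_rotvec()/np.pi).round(4)
E
python3 - <<'E'
from h import *
T=cam("top");S=cam("side")
c=lambda x,y:(200+x/4,90+y/4); e=lambda x,y:(210+x/4,110+y/4)
print("greybox floor",plane(T,c(165,192),0).round(),plane(S,(187,213),0).round())
print("brown low corner",tri([ray(T,(221,103)),ray(S,(165,157))]).round(), "right low",tri([ray(T,(322,77)),ray(S,(222,118))]).round())
print("blue box near top",plane(T,(155,105),100).round(),plane(T,(88,143),100).round())
print("bottle cap",tri([ray(T,c(547,343)),ray(S,e(362,108))]).round())
print("tip",tri([ray(T,c(279,360)),ray(S,e(254,168))]).round())
print("pin T",plane(T,c(278,392),124).round(),"S",plane(S,e(250,290),124).round(),"tri",tri([ray(T,c(278,390)),ray(S,e(252,290))]).round())
a,b=plane(T,c(254,342),113),plane(S,e(190,303),113);print("tab",a.round(),b.round(),tri([ray(T,c(254,342)),ray(S,e(190,303))]).round())
print("turq tip S",plane(S,(231,232),200).round(), plane(T,(167,225),0).round())
print(move((480,250,380)))
E
```

```text
greybox floor [ 700. -266.    0.] [ 733. -261.    0.]
brown low corner [ 738. -217.  179.] right low [ 801. -484.  171.]
blue box near top [760. -28. 100.] [648. 149. 100.]
bottle cap [ 552. -511.  166.]
tip [ 531. -343.  200.]
pin T [ 526. -346.  124.] S [ 528. -339.  124.] tri [ 529. -346.  120.]
tab [ 561. -331.  113.] [ 558. -322.  113.] [ 563. -331.  107.]
turq tip S [435. -59. 200.] [436. -58.   0.]
[ 0.7534  0.5724 -0.2796]
```

```bash
python3 -m inch '[[0.2,0.05,-0.28,0,0,0,100],[0.75,0.57,-0.28,0,0,0,100],[0.75,0.57,-0.28,0,0,0,100],[0.75,0.57,-0.28,0,0,0,100],[0.75,0.57,-0.28,0,0,0,100],[0.75,0.57,-0.28,0,0,0,100],[0.75,0.57,-0.28,0,0,0,100],[0.75,0.57,-0.28,0,0,0,100],[0.75,0.57,-0.28,0,0,0,100],[0.75,0.57,-0.28,0,0,0,100]]' 20; python3 - <<'E'
from h import *
print(move((550,-100,380)),move((510,-352,340),0.42),readout.observe()["joint_positions"].round(2))
E
```

```text
t: 1.4
position: [479.0, 251.3, 380.4]
ee_rot: [-3.101, 0.504, 0.001]
wrist_force: [-0.1, 0.5, -0.1]
width: 87.6
grip_force: 0.0
[3.574e-01 6.214e-01 6.000e-04] (array([0.4413, 1.1248, 0.0805]), array([-1.000e-04,  1.000e-04, -2.364e-01])) [ 0.85  0.08 -0.04 -0.   -1.45  0.4 ]
```

```bash
python3 -m inch '[[0.36,0.62,0,0,0,-0.236,100],[0.36,0.62,0,0,0,-0.236,100],[0.36,0.62,0,0,0,-0.236,100],[0.36,0.62,0,0,0,-0.236,100],[0.36,0.62,0,0,0,-0.236,100],[0.44,1.0,0.05,0,0,-0.236,100],[0.44,1.0,0.06,0,0,-0.236,100],[0.44,1.0,0.06,0,0,-0.236,100],[0.44,1.0,0.06,0,0,-0.236,100],[0.44,1.0,0.06,0,0,-0.236,100]]'; python3 - <<'E'
from h import *
s=readout.observe();print(s["joint_positions"].round(2),s["position"],s["ee_rot"])
i=optics.read_camera("wrist");cv2.imwrite("pics/w1.png",i[:,:,::-1]);np.save("w1.npy",np.r_[s["position"],s["ee_rot"]])
W=cam("wrist",s);print(proj(W,(527,-344,124)),proj(W,(530,-343,203)))
E
```

```text
t: 2.65
position: [529.7, -293.6, 348.4]
ee_rot: [-3.072, -0.653, 0.005]
wrist_force: [-0.0, 1.1, -0.5]
width: 87.5
grip_force: 0.0
[-0.18  0.2   0.03 -0.   -1.41  2.17] [ 529.74992831 -293.55952994  348.36319816] [-3.07151924 -0.65259138  0.00471677]
[293.18269246 182.97594073] [303.4253225  201.51432223]
```

View pics/w1.png

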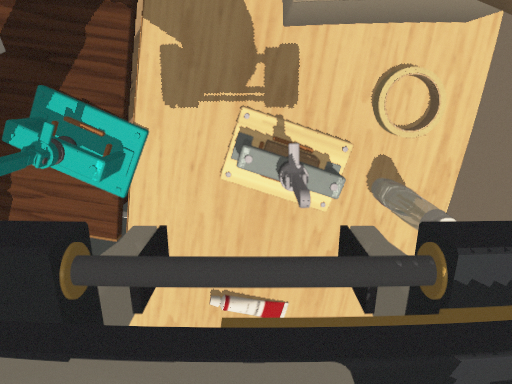

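The wrist view shows the grey press with its tab pointing up to about (294,147), its lever tip at about (304,204) and the bottle to the right.

```bash
python3 - <<'E'
import cv2
i=cv2.imread("pics/w1.png")[125:225,240:360];cv2.imwrite("pics/w1c.png",cv2.resize(i,None,fx=6,fy=6,interpolation=cv2.INTER_CUBIC))
E
```

```text
(no output)
```

View pics/w1c.png

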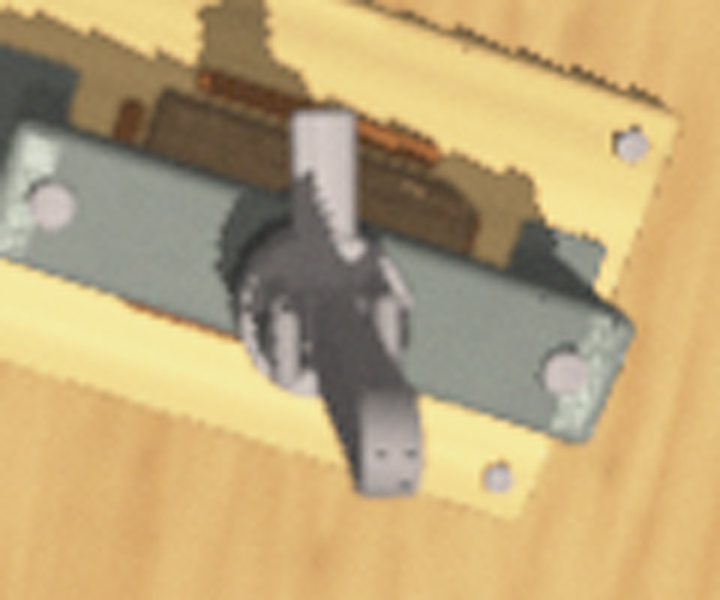

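The crop shows the tab tip centre at crop (323,112) with its sides upright, so its yaw matches the tool's. The blade's round top is near (391,450), in line with it.

```bash
python3 - <<'E'
from h import *
w=np.load("w1.npy");W=cam("wrist",dict(position=w[:3],ee_rot=w[3:]))
f=lambda x,y:plane(W,(240+(x+.5)/6-.5,125+(y+.5)/6-.5),Z)
Z=113;t=f(323,112);l=f(293,112)-f(293,190);r=f(354,112)-f(357,230);e=f(353,112)-f(293,112)
print("tip",t,"yaws",np.arctan2(l[1],l[0]),np.arctan2(r[1],r[0]),np.arctan2(e[1],e[0])+np.pi/2,np.hypot(*e[:2]))
y=0.43;print("pin from tab",t-40*np.array([np.cos(y),np.sin(y),0]))
Z=203;print("apex",f(391,450));Z=194
a,b=f(360,450),f(422,450);print("blade",a,b,np.hypot(*(a-b)[:2]));a=f(360,400)-f(361,490);print(np.arctan2(a[1],a[0]))
x=R.from_rotvec(w[3:]).as_matrix()[:,0];print("toolyaw",np.arctan2(x[1],x[0]))
E
```

```text
tip [ 566.87544064 -326.45988415  113.        ] yaws 0.4446210206993337 0.47784045602668807 0.42121362399743645 11.33143923137644
pin from tab [ 530.51681066 -343.13471625  113.        ]
apex [ 532.12809701 -343.28488558  203.        ]
blade [ 528.17975301 -341.32296065  194.        ] [ 532.10031552 -350.14487355  194.        ] 9.653857144889233
0.4668634043582151
toolyaw 0.4187072155921264
```

```bash
python3 - <<'E'
from h import *
print(move((530.5,-344,232),0.44))
E
```

```text
(array([-0.0396,  0.0934,  0.233 ]), array([-0.0006,  0.0008, -0.0066]))
```

```bash
python3 -m inch '[[-0.04,0.093,0.1,0,0,-0.007,100],[-0.04,0.093,0.233,0,0,-0.007,100],[-0.04,0.093,0.233,0,0,-0.007,100],[-0.04,0.093,0.233,0,0,-0.007,100],[-0.04,0.093,0.233,0,0,-0.007,100]]'; python3 - <<'E'
from h import *
s=readout.observe();print(s["position"],s["joint_positions"].round(2))
i=optics.read_camera("wrist");cv2.imwrite("pics/w2.png",cv2.resize(i[120:320,140:380,::-1],None,fx=3,fy=3,interpolation=cv2.INTER_CUBIC));np.save("w2.npy",np.r_[s["position"],s["ee_rot"]])
W=cam("wrist",s);print("axis px (crop)",[(proj(W,(530.5,-344,z))-[140,120])*3 for z in(124,194,203)])
E
```

```text
t: 3.32
position: [532.5, -342.3, 237.2]
ee_rot: [3.062, 0.692, 0.006]
wrist_force: [-0.1, 0.6, -0.2]
width: 87.5
grip_force: 0.0
[ 532.47163917 -342.2521155   237.22157232] [-0.26  0.29 -0.1   0.   -1.18  2.28]
axis px (crop) [array([340.26182579, 221.35421203]), array([341.6624396 , 318.54450266]), array([341.91331022, 335.96103075])]
```

View pics/w2.png

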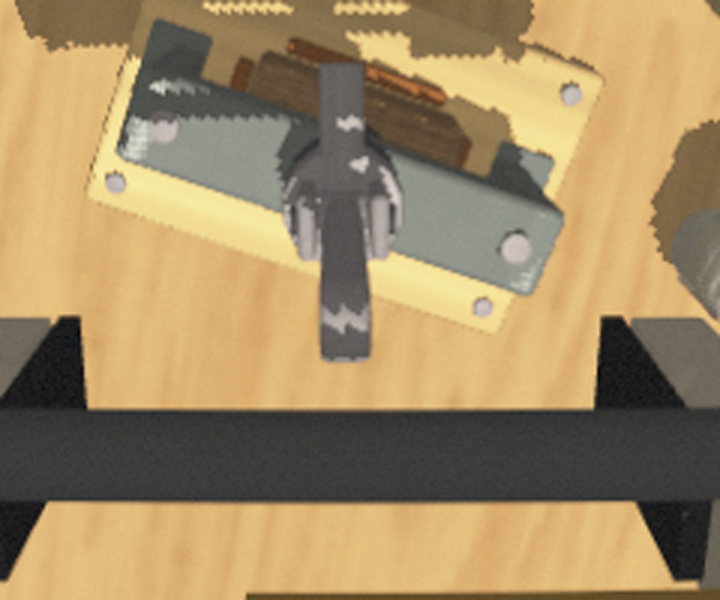

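```bash
python3 - <<'E'
from h import *
print(move((530.5,-344,169),0.44),readout.observe()["ft_torque"])
E
```

```text
(array([-0.005 ,  0.001 ,  0.1361]), array([ 0.001 , -0.0009,  0.0013])) [-0.0733365  -0.03945676  0.01338913]
```

```bash
python3 -m inch '[[-0.002,0.001,0.06,0,0,0,100],[-0.004,0.001,0.13,0,0,0,100],[-0.004,0.001,0.13,0,0,0,100],[-0.004,0.001,0.13,0,0,0,100]]'; python3 - <<'E'
from h import *
s=readout.observe();print(move((530.5,-344,169),0.44),s["ft_torque"],s["position"],s["wrist_force"])
E
```

```text
t: 3.88
position: [530.3, -344.4, 171.5]
ee_rot: [3.063, 0.69, 0.003]
wrist_force: [-0.2, -0.3, 0.6]
width: 87.5
grip_force: 0.0
(array([ 0.0006, -0.0005,  0.0049]), array([ 0.0008, -0.0005,  0.001 ])) [-0.0644641  -0.06808568  0.00398504] [ 530.33474197 -344.35591812  171.45378736] [-0.21674639 -0.30759079  0.64590601]
```

Close on the blade.

```bash
python3 -m inch '[[0,0,0.004,0,0,0,30],[0,0,0.004,0,0,0,0],[0,0,0.004,0,0,0,0],[0,0,0.004,0,0,0,0],[0,0,0.004,0,0,0,0],[0,0,0.004,0,0,0,0],[0,0,0.004,0,0,0,0],[0,0,0.004,0,0,0,0]]' 50; python3 - <<'E'
from h import *
s=readout.observe();print(s)
E
```

```text
t: 4.88
position: [529.1, -344.0, 167.0]
ee_rot: [-3.065, -0.69, -0.0]
wrist_force: [0.2, -0.2, 0.2]
width: 13.4
grip_force: 0.0
{'t': 4.875, 'joint_positions': array([-2.67609361e-01,  3.41321015e-01, -1.89286840e-01, -9.35396292e-06,
       -1.04018438e+00,  2.28098146e+00]), 'joint_vel': array([ 0.00154278,  0.00201544, -0.00017598, -0.00014191, -0.00059365,
       -0.00137036]), 'effort': array([-1.85538382e-03, -5.44885826e+01,  2.69188195e+01,  6.27839193e+00,
        3.42874741e-02, -3.51474728e-05]), 'position': array([ 529.11372743, -343.95151148,  167.04478112]), 'ee_rot': array([-3.06498331e+00, -6.89528107e-01, -1.16259251e-05]), 'wrist_force': array([ 0.15374682, -0.17460224,  0.17582236]), 'ft_torque': array([-0.07296168, -0.01776376,  0.00316441]), 'grip_force': 0.0, 'width': 13.426973781987513}
```

```bash
python3 -m inch '[[0.002,0,0,0,0,0,0],[0.002,0,0,0,0,0,0],[0.002,0,0,0,0,0,0],[0.002,0,0,0,0,0,0]]' 50; python3 - <<'E'
from h import *
s=readout.observe();print(s["position"],s["ee_rot"],s["wrist_force"],s["ft_torque"])
E
```

```text
t: 5.38
position: [529.7, -344.5, 167.1]
ee_rot: [3.064, 0.689, -0.001]
wrist_force: [-0.9, -6.2, -1.1]
width: 9.8
grip_force: 50.0
[ 529.66307578 -344.51377962  167.09039143] [ 3.06393548e+00  6.89275012e-01 -1.44171491e-03] [-0.92429911 -6.2434958  -1.10085772] [-2.04894668  0.35514912  0.02992107]
```

```bash
python3 -m inch '[[0,0.002,0,0,0,0,0],[0,0.002,0,0,0,0.02,0],[0,0.002,0.0005,0,0,0.04,0],[0,0.002,0.0008,0,0,0.06,0],[0,0.002,0.001,0,0,0.08,0],[0,0.002,0.0013,0,0,0.1,0],[0,0.002,0.0015,0,0,0.12,0],[0,0.002,0.0018,0,0,0.14,0],[0,0.002,0.002,0,0,0.155,0],[0,0.002,0.002,0,0,0.165,0]]' 50; cat > s.py <<'E'
from h import *
s=readout.observe();print(s["t"],s["position"].round(1),"F",s["wrist_force"].round(1),"M",s["ft_torque"].round(3),"j6",s["joint_positions"][5].round(3),"w",s["width"].round(1))
r=R.from_rotvec(s["ee_rot"]);print("yaw",np.arctan2(*r.as_matrix()[[1,0],0]).round(4),"tilt",r.as_matrix()[:2,2].round(4),"F tool",r.inv().apply(s["wrist_force"]).round(1),"M tool",r.inv().apply(s["ft_torque"]).round(3))
E
python3 s.py
```

```text
t: 6.62
position: [529.6, -343.8, 166.0]
ee_rot: [-3.138, 0.121, 0.003]
wrist_force: [-3.6, 2.7, 2.3]
width: 9.7
grip_force: 50.0Traceback (most recent call last):
  File "s.py", line 2, in <module>
    s=readout.observe();print(s["t"],s["position"].round(1),"F",s["wrist_force"].round(1),"M",s["ft_torque"].round(3),"j6",s["joint_positions"][5].round(3),"w",s["width"].round(1))
                                                                                                                                                                ^^^^^^^^^^^^^^^^
AttributeError: 'float' object has no attribute 'round'
```

```bash
sed -i 's/s\["width"\].round(1)/s["width"]/' s.py; python3 s.py
```

```text
6.625 [ 529.6 -343.8  166. ] F [-3.6  2.7  2.3] M [1.17  1.703 0.08 ] j6 1.762 w 9.662739140915365
yaw -0.0769 tilt [-0.0016  0.001 ] F tool [-3.8 -2.4 -2.3] M tool [ 1.035 -1.788 -0.08 ]
```

```bash
python3 -m inch '[[-0.001,0,0,0,0,0.01,0],[-0.002,0,0.0003,0,0,0.02,0],[-0.002,0,0.0004,0,0,0.03,0],[-0.002,0,0.0005,0,0,0.04,0],[-0.002,0,0.0006,0,0,0.05,0],[-0.002,0,0.0008,0,0,0.06,0],[-0.002,0,0.0009,0,0,0.07,0],[-0.002,0,0.001,0,0,0.08,0]]' 50; python3 s.py
```

```text
t: 7.62
position: [529.6, -343.5, 165.5]
ee_rot: [-3.098, 0.513, 0.0]
wrist_force: [-2.4, 5.8, 4.2]
width: 9.9
grip_force: 50.0
7.625 [ 529.6 -343.5  165.5] F [-2.4  5.8  4.2] M [2.381 1.016 0.068] j6 1.51 w 9.885167796025083
yaw -0.3285 tilt [0.0002 0.0012] F tool [-4.2 -4.7 -4.2] M tool [ 1.926 -1.729 -0.067]
```

```bash
python3 -m inch '[[-0.001,-0.001,0,0,0,0.01,0],[-0.001,-0.002,0,0,0,0.02,0],[-0.001,-0.002,0,0,0,0.03,0],[-0.001,-0.002,0,0,0,0.04,0],[-0.001,-0.002,0.0001,0,0,0.05,0],[-0.001,-0.002,0.0003,0,0,0.06,0],[-0.001,-0.002,0.0004,0,0,0.07,0],[-0.001,-0.002,0.0005,0,0,0.08,0]]' 50; python3 s.py
```

```text
t: 8.62
position: [529.6, -342.9, 165.1]
ee_rot: [-3.01, 0.899, -0.001]
wrist_force: [1.8, 5.5, -3.5]
width: 9.6
grip_force: 50.0
8.625 [ 529.6 -342.9  165.1] F [ 1.8  5.5 -3.5] M [ 2.126 -0.916  0.089] j6 1.257 w 9.632818109298057
yaw -0.5805 tilt [0.0005 0.0005] F tool [-1.5 -5.6  3.5] M tool [ 2.28  -0.4   -0.089]
```

```bash
python3 -m inch '[[0,-0.001,0,0,0,0.01,0],[0,-0.002,0.0003,0,0,0.02,0],[0,-0.002,0.0005,0,0,0.03,0],[0,-0.002,0.0006,0,0,0.04,0],[0,-0.002,0.0007,0,0,0.05,0],[0,-0.002,0.0009,0,0,0.06,0],[0,-0.002,0.001,0,0,0.07,0],[0,-0.002,0.0011,0,0,0.08,0]]' 50; python3 s.py
```

```text
t: 9.62
position: [530.0, -342.4, 164.6]
ee_rot: [-2.874, 1.269, -0.0]
wrist_force: [4.0, 0.4, -7.7]
width: 10.0
grip_force: 50.0
9.625 [ 530.  -342.4  164.6] F [ 4.   0.4 -7.7] M [ 0.723 -1.287  0.13 ] j6 1.004 w 9.954148089230333
yaw -0.8319 tilt [0.0002 0.0001] F tool [ 2.4 -3.2  7.7] M tool [ 1.439  0.332 -0.13 ]
```

```bash
python3 -m inch '[[0,0,0.001,0,0,0.01,0],[0,0,0.0013,0,0,0.02,0],[0,0,0.0015,0,0,0.03,0],[0,0,0.0016,0,0,0.035,0],[0,0,0.0016,0,0,0.04,0]]' 50; python3 s.py
```

```text
t: 10.25
position: [530.2, -342.3, 164.3]
ee_rot: [-2.789, 1.445, -0.001]
wrist_force: [2.6, 4.9, -1.4]
width: 9.8
grip_force: 50.0
10.25 [ 530.2 -342.3  164.3] F [ 2.6  4.9 -1.4] M [ 1.879 -1.155  0.108] j6 0.879 w 9.769887151651634
yaw -0.9562 tilt [ 0.0008 -0.0001] F tool [-2.5 -4.9  1.4] M tool [ 2.028 -0.869 -0.107]
```

```bash
python3 -m inch '[[-0.001,-0.001,0,0,0,0.01,0],[-0.001,-0.001,0.0003,0,0,0.02,0],[-0.001,-0.001,0.0005,0,0,0.03,0],[-0.001,-0.001,0.0006,0,0,0.04,0],[-0.001,-0.001,0.0007,0,0,0.05,0],[-0.001,-0.001,0.0009,0,0,0.06,0],[-0.001,-0.001,0.001,0,0,0.065,0],[-0.001,-0.001,0.001,0,0,0.07,0]]' 50; python3 s.py
```

```text
t: 11.25
position: [530.5, -341.9, 163.9]
ee_rot: [-2.614, 1.743, -0.002]
wrist_force: [5.0, 1.5, 0.8]
width: 9.8
grip_force: 50.0
11.25 [ 530.5 -341.9  163.9] F [5.  1.5 0.8] M [ 0.501 -2.129  0.123] j6 0.658 w 9.826946178588386
yaw -1.1761 tilt [ 0.0012 -0.0005] F tool [ 0.5 -5.2 -0.8] M tool [ 2.158  0.356 -0.122]
```

```bash
python3 -m inch '[[0,-0.001,0,0,0,0.01,0],[0,-0.001,0.0003,0,0,0.02,0],[0,-0.001,0.0004,0,0,0.03,0],[0,-0.001,0.0005,0,0,0.04,0],[0,-0.001,0.0005,0,0,0.045,0],[0,-0.001,0.0006,0,0,0.05,0]]' 50; python3 s.py
```

```text
t: 12.0
position: [530.8, -341.7, 163.5]
ee_rot: [-2.469, 1.942, -0.001]
wrist_force: [5.2, -0.6, 3.1]
width: 9.8
grip_force: 50.0
12.0 [ 530.8 -341.7  163.5] F [ 5.2 -0.6  3.1] M [-0.094 -2.055  0.042] j6 0.501 w 9.811153721780734
yaw -1.3332 tilt [ 0.0008 -0.0005] F tool [ 1.8 -4.9 -3. ] M tool [ 1.975  0.575 -0.041]
```

```bash
python3 -m inch '[[0,-0.001,0,0,0,0.01,0],[0.001,-0.001,0,0,0,0.02,0],[0.001,-0.001,0,0,0,0.03,0],[0.001,-0.001,0.0001,0,0,0.04,0],[0.001,-0.001,0.0002,0,0,0.05,0],[0.001,-0.001,0.0003,0,0,0.06,0],[0.001,-0.001,0.0004,0,0,0.07,0]]' 50; python3 s.py
```

```text
t: 12.88
position: [531.3, -341.8, 163.1]
ee_rot: [-2.24, 2.203, -0.001]
wrist_force: [4.9, 2.2, 4.9]
width: 9.4
grip_force: 50.0
12.875 [ 531.3 -341.8  163.1] F [4.9 2.2 4.9] M [ 0.636 -2.031  0.264] j6 0.28 w 9.420543659402778
yaw -1.5542 tilt [0.0006 0.    ] F tool [-2.1 -4.9 -4.9] M tool [ 2.041 -0.602 -0.264]
```

```bash
python3 -m inch '[[0,0,0,0,0,0.004,0],[0,0,0,0,0,0.008,0]]' 50; python3 s.py;  python3 -m inch '[[0,0,0,0,0,0.004,0]]' 50; python3 s.py
```

```text
t: 13.12
position: [531.3, -341.7, 163.1]
ee_rot: [-2.212, 2.23, -0.001]
wrist_force: [5.1, 0.8, 3.9]
width: 9.9
grip_force: 50.0
13.125 [ 531.3 -341.7  163.1] F [5.1 0.8 3.9] M [ 0.567 -2.153  0.275] j6 0.255 w 9.874164779290897
yaw -1.5786 tilt [0.0005 0.    ] F tool [-0.8 -5.1 -3.9] M tool [ 2.148 -0.584 -0.275]
t: 13.25
position: [531.4, -341.8, 163.0]
ee_rot: [-2.198, 2.244, -0.001]
wrist_force: [5.5, 1.1, 4.3]
width: 9.9
grip_force: 50.0
13.25 [ 531.4 -341.8  163. ] F [5.5 1.1 4.3] M [ 0.565 -2.171  0.273] j6 0.243 w 9.918421244428442
yaw -1.5912 tilt [0.0005 0.    ] F tool [-1.2 -5.5 -4.2] M tool [ 2.159 -0.61  -0.272]
```

Snug at about 0.27 N m, roughly 0.17 over free turning. I'll release the lever and back out behind it.

```bash
python3 -m inch '[[0,0,0,0,0,0,40],[0,0,0,0,0,0,40],[0,0,0,0,0,0,40],[0,0,0,0,0,0,40],[-0.01,0,0,0,0,0,40],[-0.04,0,0,0,0,0,40],[-0.08,0,0,0,0,0,40],[-0.08,0,0,0,0,0,40],[-0.08,0,0,0,0,0,0]]' 20; python3 s.py; python3 - <<'E'
from h import *
s=readout.observe();i=optics.read_camera("wrist");cv2.imwrite("pics/w3.png",i[:,:,::-1])
W=cam("wrist",s);print([proj(W,(531,-343.5,z)).round() for z in(120,199)])
E
```

```text
t: 14.38
position: [532.1, -301.3, 163.3]
ee_rot: [-2.201, 2.241, -0.001]
wrist_force: [-0.7, 0.3, 0.3]
width: 29.6
grip_force: 0.0
14.375 [ 532.1 -301.3  163.3] F [-0.7  0.3  0.3] M [ 0.002 -0.042  0.004] j6 0.178 w 29.589091312079937
yaw -1.5888 tilt [ 0.0005 -0.0002] F tool [-0.3  0.7 -0.3] M tool [ 0.042 -0.003 -0.004]
[array([254., 152.]), array([254., 189.])]
```

View pics/w3.png

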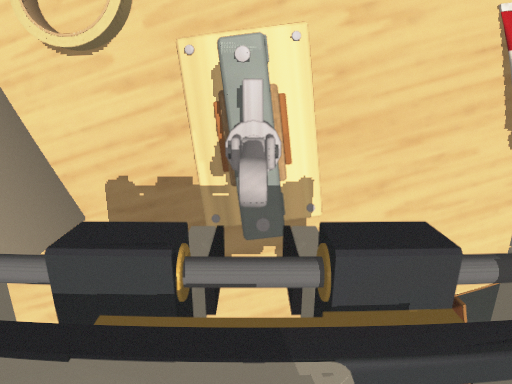

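The lever stands upright and free, the block is in its nest, and the tab points straight ahead along tool x. Next: close the fingers, rise, and push the lever over.

```bash
python3 -m inch '[[0,0,-0.02,0,0,0,0],[0,0,-0.041,0,0,0,0],[0,0,-0.041,0,0,0,0],[0.02,0,-0.041,0,0,0,0],[0.045,0,-0.041,0,0,0,0],[0.06,0,-0.043,0,0,0,0],[0.074,0,-0.043,0,0,0,0],[0.087,0,-0.041,0,0,0,0],[0.1,0,-0.037,0,0,0,0]]' 20; python3 s.py
```

```text
t: 15.55
position: [530.7, -352.1, 181.2]
ee_rot: [2.2, -2.243, -0.001]
wrist_force: [0.0, 3.0, -0.6]
width: 0.5
grip_force: 1.5
15.55 [ 530.7 -352.1  181.2] F [ 0.   3.  -0.6] M [ 1.51  -0.064  0.004] j6 0.261 w 0.46803137396384753
yaw -1.59 tilt [-0.0004  0.0003] F tool [-3.   0.1  0.6] M tool [ 0.035 -1.511 -0.005]
```

```bash
python3 -m inch '[[0.012,0,0.006,0,0,0,0],[0.023,0,0.012,0,0,0,0],[0.033,0,0.02,0,0,0,0],[0.043,0,0.03,0,0,0,0],[0.051,0,0.042,0,0,0,0],[0.057,0,0.052,0,0,0,0],[0.061,0,0.064,0,0,0,0],[0.065,0,0.073,0,0,0,0],[0.065,0,0.076,0,0,0,0],[0.065,0,0.076,0,0,0,0]]' 20; python3 s.py
```

```text
t: 16.8
position: [530.3, -384.8, 144.0]
ee_rot: [2.2, -2.242, 0.001]
wrist_force: [-0.8, 1.8, 5.0]
width: 0.7
grip_force: 2.5
16.8 [ 530.3 -384.8  144. ] F [-0.8  1.8  5. ] M [0.665 0.228 0.029] j6 0.311 w 0.6926711814565641
yaw -1.5898 tilt [ 0.0004 -0.0008] F tool [-1.8  0.9 -5. ] M tool [-0.24  -0.66  -0.029]
```

Tip at 130 mm, almost level. I'll press down slowly until the rest stops it.

```bash
for k in 1 2; do python3 -m inch '[[0,0,0.002,0,0,0,0],[0,0,0.004,0,0,0,0],[0,0,0.004,0,0,0,0]]' 20; done; python3 s.py
```

```text
t: 17.18
position: [530.5, -385.0, 143.7]
ee_rot: [2.201, -2.242, 0.004]
wrist_force: [-3.6, 4.2, 13.8]
width: 0.4
grip_force: 7.0
t: 17.55
position: [530.7, -385.2, 143.2]
ee_rot: [2.201, -2.241, 0.005]
wrist_force: [-5.7, 5.6, 23.3]
width: 0.3
grip_force: 11.4
17.55 [ 530.7 -385.2  143.2] F [-5.7  5.6 23.3] M [ 2.595  2.195 -0.004] j6 0.311 w 0.2835009609422188
yaw -1.5888 tilt [ 0.0022 -0.0026] F tool [ -5.4   5.7 -23.3] M tool [-2.241 -2.555  0.004]
```

The reaction climbed to 23 N without travel, so the lever is on its rest. I'll lift off and check.

```bash
python3 -m inch '[[0,0,-0.02,0,0,0,0],[-0.02,0,-0.12,0,0,0,0],[-0.1,0,-0.24,0,0,0,0],[-0.1,0,-0.28,0,0,0,0],[-0.1,0,-0.28,0,0,0,0],[-0.1,0,-0.28,0,0,0,0]]' 20; python3 s.py; python3 - <<'E'
from h import *
s=readout.observe()
a=optics.read_camera("wrist")[:,:,::-1];b=optics.read_camera("side")[110:270,210:340,::-1]
W=cam("wrist",s);print(proj(W,(531,-343.5,120)),proj(W,(531-1,-343.5-79,120)),proj(W,(531-1,-343.5-79,124)))
b=cv2.resize(b,(312,384));cv2.imwrite("pics/end.png",np.hstack([a[:,:480],b]))
E
```

```text
t: 18.3
position: [530.8, -334.3, 278.6]
ee_rot: [2.199, -2.243, -0.002]
wrist_force: [0.3, -0.7, 0.5]
width: 0.3
grip_force: 0.0
18.3 [ 530.8 -334.3  278.6] F [ 0.3 -0.7  0.5] M [ 0.081 -0.028 -0.002] j6 0.232 w 0.32188426299762074
yaw -1.5903 tilt [-0.001   0.0005] F tool [ 0.7 -0.3 -0.5] M tool [ 0.027 -0.081  0.002]
[252.43863171 167.70038427] [251.72548996  78.04704062] [251.71420081  77.79200982]
```

View pics/end.png

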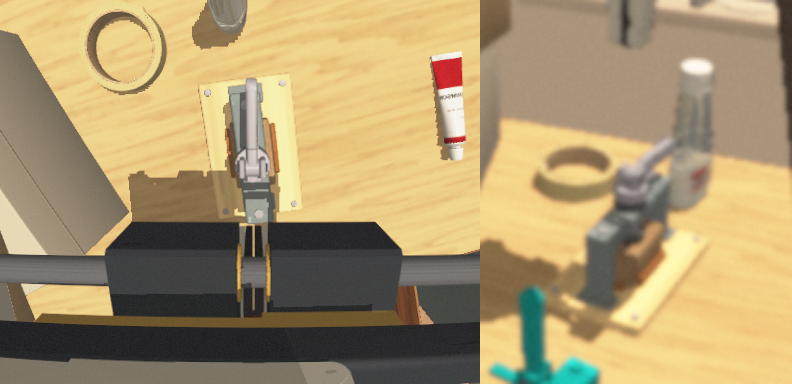

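The lever lies level: it runs parallel to the bridge, and its tip is at (251,78) as predicted. The block is in its nest and the bottle has not moved.

```bash
python3 -c "
from bench import job
print(job.sign_off())"
```

```text
the job is handed in; nothing more can be done
None
```

The clamp is locked and the job is handed in: I screwed the axle in until the foot pressed with an estimated 20 to 25 N, folded the lever onto its rest and let go, in about 18 s with the block and bottle left in place.

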